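# Swap the open cupboard in the model-making studio

### The arm

A 7-joint arm with a two-finger parallel gripper is mounted at the origin on the work surface. World frame = base frame: x ahead of the robot, y to its left, z up, the work surface at z = 0. Lengths are in mm, angles in rad, forces in N, time in s.
With the tool pointing down it reaches from about 400 to 750 mm from the base axis. Payload 19.5 kg.
Tool frame: the origin (TCP) lies at the centre of the arm's flange, where the gripper is bolted on; the fingertips stand 173 mm ahead of it and the grasp point (between the pads) lies 155 mm ahead of it (ctrl.grasp_offset is the distance from the TCP to the grasp point, in mm); z points along the fingers, y is the line along which they close (so a half turn about z gives the same grasp; the last joint's range is limited). The gripper opens to 85 mm and grips with 20 to 120 N. Pads are 22 mm wide; open, the fingers measure 114 mm over their backs; the gripper's body (76 mm by 85 mm) begins 54 mm behind the grasp point. The pads swing forward as they close: fully open they stand 13 mm farther back than shut.
Start: joints at [1.064, 0.707, -0.028, 1.485, 0.022, 0.951, -0.075], TCP at [257.737, -513.992, 404.668] pointing down, gripper open.
Joint ranges: [-2.71, 2.71], [-0.32, 2.16], [-1.57, 1.52], [0, 2.45], [-1.46, 4.6], [0, 2.02], [-2.83, 2.83]. Speed limits (rad/s): [1.89, 1.89, 2.57, 2.57, 3.01, 3.01, 3.01].

### API

Orientations are given as a unit quaternion [x, y, z, w].
In Python, from plant import ctrl, imaging gives the robot as it stands. The module is installed in compiled form; this text tells all that it offers.
- The arm moves only by the tool play_rows, never from a script. Its argument "rows" is text: rows parted by semicolons, each of 7 numbers parted by spaces: the turn, a rotation vector about the tool's x, y, z in degrees, then the shift along the tool's x, y, z in mm, then the closure, from 0 (fully open) to 1 (shut). In form: wx wy wz x y z jaw; .... A call has 1 to 20 rows; each row shifts and turns the commanded pose from where the row before left it, along the tool's axes as they then stand; what a row does not reach is not made up. A row lasts 1/10 s, in which the tool goes at most 50 mm and 8.59 degrees, less where a joint would pass 70% of its speed; a pose out of reach is approached as far as the arm can. A call is refused whole if a number of a shift passes 50 or a number of a turn 8.59, either way. A call with a gripper value outside its range is refused whole. The fingers move at their own pace and stop on an object; "grip_force" is the grip in N (left out, the last holds). Time passes only in rows, so rows that do not move let the fingers close. It gives the time, the measured TCP pose, the force, the opening and the grip force at its end, in the units of the state.
- ctrl.state(): the state, without advancing time (a new reading comes with each control period).
- imaging.snapshot(name): name is "scene" or "top" or "wrist"; returns (picture, depth): 400x640x3 uint8, blue, green, red; 400x640 float32, mm along the optical axis (not along the pixel's ray), 0 where there is no reading.
- imaging.get_calibration(name): a dict with "fx", "fy", "cx", "cy" (pixels), "extrinsics" (4x4, takes a point from camera to world coordinates). Camera axes: x right, y down, z forward; pixel columns grow to the right and rows downward; lengths in mm; the calibration is good to about 2 mm. A picture is of the moment at which its call begins: read the wrist's pose just before it. get_calibration takes no time and is no camera call; for the wrist camera it gives the pose at the moment of the call.
- ctrl.sign_off(): hands the job in; it is judged then, once.
The state is a dict: "t": time; "qpos": joint angles; "qd": joint speeds; "effort": joint torques, N m; "position": TCP position; "ee_rot": TCP orientation; "contact_force": force on the tool from outside, world axes, zero at the start; "moment": the same for the moment, N m; "opening": opening from 0.0 (shut) to 1.0 (fully open); "grip_force": force on a finger pad.
Only numpy, scipy, OpenCV 4.12 (cv2) and the standard library are available. Lean on these libraries where they do the work, as an engineer would, in place of code of your own. Each camera call takes 0.05 s, during which the arm holds its last target. There are 200 camera calls.

### The job

We are done with the moss and need the cork: push the door of the green cupboard shut until its roller catch snaps it home, and pull the orange door open through its catch to about a right angle. Let go of both; leave the blue cupboard shut and do not disturb the glue stick or the roll of tape.

Things in the scene. Friction and masses are not known exactly. Their poses are not given: they have to be found in the camera images.
- green_cabinet: Plywood cupboard fixed to the table, green door, 150 mm deep, 160 wide, 150 high, top bare. Origin: centre of its underside; -x is its front, which roughly faces the robot. The door covers the front (160 wide, 16 thick), hinged at the +y side (left seen from the robot), and swings out to -x. Three such cupboards, green, orange, blue, stand in a row in any order.
- green_pull (a point): Grip point on the axis of the green pull, an upright round dowel 16 mm thick standing 45 mm above the door's top edge (which is 150 mm above the table), near the edge away from the hinge. This point: 25 mm above that edge. It turns with the door: +y along the door to the hinge, +x through the door from its outer face, z up. The vertical hinge axis is at x -8, y +140 mm from it.
- orange_cabinet: Plywood cupboard fixed to the table, orange door, 150 mm deep, 160 wide, 150 high, top bare. Origin: centre of its underside; -x is its front, which roughly faces the robot. The door covers the front (160 wide, 16 thick), hinged at the +y side (left seen from the robot), and swings out to -x. Three such cupboards, green, orange, blue, stand in a row in any order.
- orange_pull (a point): Grip point on the axis of the orange pull, an upright round dowel 16 mm thick standing 45 mm above the door's top edge (which is 150 mm above the table), near the edge away from the hinge. This point: 25 mm above that edge. It turns with the door: +y along the door to the hinge, +x through the door from its outer face, z up. The vertical hinge axis is at x -8, y +140 mm from it.
- green_door (a joint): Angle of the green door in rad. 0 = shut; grows as it swings out, stop at 1.75. A sprung roller catch acts over the last 0.13: pushed past 0.05 it snaps to 0 by itself; passing it either way takes 8 to 10 N at the pull. Beyond, the hinge is light and the door stays where left. Starts between 0.85 and 1.4.
- orange_door (a joint): Angle of the orange door in rad, the same kind of door and catch, starting shut at 0. 0 = shut; grows as it swings out, stop at 1.75. A sprung roller catch acts over the last 0.13: pushed past 0.05 it snaps to 0 by itself; passing it either way takes 8 to 10 N at the pull. Beyond, the hinge is light and the door stays where left.
- blue_door (a joint): Angle of the blue door in rad, same kind; a bystander, shut at 0 and to stay shut.
- glue_stick: Loose bystander: white glue stick with a green label standing upright on the table to the right of the cupboards, 32 mm in diameter, 105 mm high; origin at the centre of its underside.
- tape_roll: Loose bystander: pale roll of tape lying flat on the table to the left of the cupboards, 90 mm in diameter, 25 mm high; origin at the centre of its underside.
Things that resemble listed ones, but are neither listed nor needed, are in the scene too. What is shaped like the green_cabinet but yellow is not meant.

How it is judged:
By the outcome, as a careful person would: the job done as asked, in the order asked, and still so for the second after the job is handed in, with the robot touching nothing.
It also fails if it takes over 54 s, if anything falls off the work surface, if the arm or the gripper's body presses on something with over 40 N, if the wrist force passes 120 N, or if a joint passes its speed limit or range.

## Working session

There is one attempt and no reset: what is moved stays moved. The work goes in short steps, Python scripts to look and compute and a tool call to move; the robot and the scene stay as the last step left them, time stands still between calls to the robot, and variables do not carry over. Pictures are saved under pics/ and viewed, at most 10 in all, crops included, and the job is handed in when it is done.

Besides the shell and the picture viewer there is one more tool, called as name(argument=value, ...) on one line, values as JSON. play_rows: Moves the arm, as the interface text tells. Its arguments: {"type":"object","properties":{"rows":{"type":"string"},"grip_force":{"type":"number"}},"required":["rows"]}

```bash
mkdir -p pics
cat > h.py <<'E'
import numpy as np, cv2
from plant import ctrl, imaging
from scipy.spatial.transform import Rotation as R
def snap(n):
    K=imaging.get_calibration(n); p,d=imaging.snapshot(n); return p,d,K
def world(d,K):
    v,u=np.mgrid[0:400,0:640]
    P=np.stack([(u-K['cx'])/K['fx']*d,(v-K['cy'])/K['fy']*d,d],-1)
    E=np.array(K['extrinsics']); return P@E[:3,:3].T+E[:3,3]
E
python3 - <<'E'
from h import *
for n in('scene','top'):
    p,d,K=snap(n); cv2.imwrite(f'pics/{n}.png',p); np.savez(f'{n}.npz',p=p,W=world(d,K),d=d)
    print(n,np.round(K['extrinsics'],2).tolist())
s=ctrl.state();print(s);print(R.from_quat(s['ee_rot']).as_matrix().round(3),ctrl.grasp_offset)
E
```

```text
scene [[-0.96, 0.26, -0.1, 602.89], [0.28, 0.91, -0.31, 328.0], [0.01, -0.32, -0.95, 1110.56], [0.0, 0.0, 0.0, 1.0]]
top [[-0.03, -0.99, 0.15, 331.09], [-1.0, 0.02, -0.02, 18.93], [0.02, -0.15, -0.99, 1447.61], [0.0, 0.0, 0.0, 1.0]]
{'t': 0.1, 'qpos': array([ 1.06431677,  0.70701303, -0.02762966,  1.48494133,  0.02200831,
        0.95086704, -0.07552566]), 'qd': array([ 0.0001224 , -0.00238365, -0.00056456, -0.00044225,  0.00060251,
        0.00236846, -0.00012758]), 'effort': array([ 1.71171909e-03, -8.84290195e+01,  1.23683710e+00, -2.36456591e+01,
        1.70080271e-02,  5.05160278e-03,  8.59674333e-05]), 'position': array([ 257.71146046, -513.94587619,  404.29250921]), 'ee_rot': array([ 9.73120091e-01,  2.30297794e-01, -1.18591204e-04, -4.47625892e-04]), 'contact_force': array([ 0.34192378,  0.20667205, -0.19075876]), 'moment': array([-0.00868534,  0.0137222 , -0.04907562]), 'grip_force': 0.0, 'opening': 0.998331625108916}
[[ 0.894  0.448 -0.   ]
 [ 0.448 -0.894  0.001]
 [-0.    -0.001 -1.   ]] 154.70000000000002
```

View pics/scene.png

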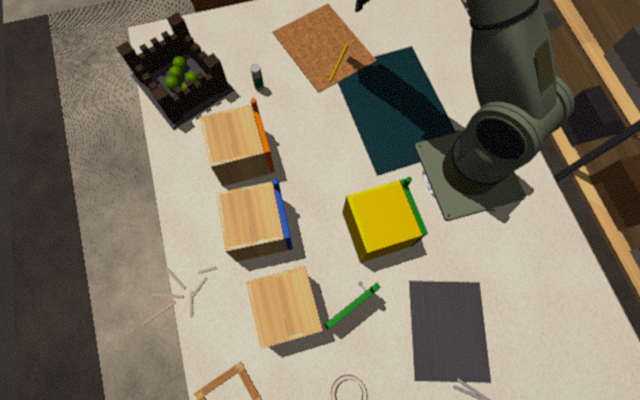

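View pics/top.png

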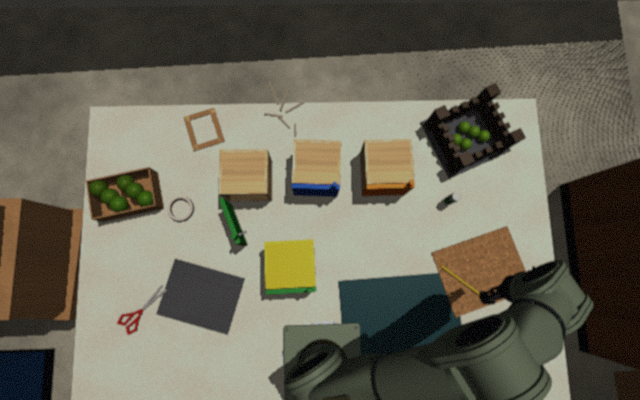

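The top view shows the green cupboard at (245,175) with its door open and the pull near (238,242). Blue is at (317,165) and orange at (388,165), pull near (411,185). The yellow-topped decoy is at (290,268), the tape roll at (180,208) and the glue stick at (447,200).

Run:
```python
from h import *
for n in('scene','top'):
    f=np.load(n+'.npz'); p,W=f['p'],f['W']; h=cv2.cvtColor(p,cv2.COLOR_BGR2HSV)
    for c,(a,b) in dict(green=(45,85),orange=(4,13),blue=(105,125),wood=(10,24),yellow=(25,33)).items():
        lo=(a,60 if c=='wood' else 130,40)
        m=cv2.inRange(h,lo,(b,255,255))>0
        for zl,zh,t in((135,163,'door'),(172,215,'pull')):
            k=(m&(W[...,2]>zl)&(W[...,2]<zh)&(f['d']>0)).astype('u1')
            N,L,S,_=cv2.connectedComponentsWithStats(k)
            for i in range(1,N):
                if S[i,4]<5: continue
                q=W[L==i]; r=cv2.minAreaRect(q[:,:2].astype('f4'))
                print(n,c,t,S[i,4],'mean',q.mean(0).round(),'rect',np.round(cv2.boxPoints(r)).tolist())
    # tall bystanders
```

```text
scene green door 10 mean [262.  25. 152.] rect [[257.0, 21.0], [262.0, 19.0], [270.0, 32.0], [265.0, 34.0]]
scene green door 216 mean [258. 112. 152.] rect [[250.0, 175.0], [253.0, 41.0], [266.0, 41.0], [263.0, 176.0]]
scene green door 323 mean [499. 297. 151.] rect [[432.0, 280.0], [437.0, 267.0], [562.0, 314.0], [557.0, 327.0]]
scene green pull 28 mean [263.  38. 191.] rect [[254.0, 36.0], [266.0, 31.0], [269.0, 40.0], [258.0, 44.0]]
scene green pull 38 mean [431. 271. 194.] rect [[421.0, 273.0], [426.0, 263.0], [439.0, 269.0], [434.0, 279.0]]
scene orange door 6 mean [ 769. -692.  147.] rect [[764.0, -689.0], [772.0, -700.0], [776.0, -697.0], [769.0, -686.0]]
scene orange door 5 mean [ 688. -494.  146.] rect [[685.0, -488.0], [689.0, -504.0], [693.0, -503.0], [689.0, -487.0]]
scene orange door 12 mean [ 588. -294.  156.] rect [[583.0, -296.0], [595.0, -297.0], [595.0, -291.0], [584.0, -290.0]]
scene orange door 6 mean [ 581. -249.  151.] rect [[580.0, -240.0], [581.0, -258.0], [583.0, -258.0], [582.0, -240.0]]
scene orange door 6 mean [ 588. -161.  140.] rect [[583.0, -161.0], [59
[... 3075 characters left out ...]
, [761.0, -660.0]]
top wood door 1986 mean [675.   2. 150.] rect [[595.0, -71.0], [747.0, -81.0], [757.0, 78.0], [605.0, 87.0]]
top wood door 2305 mean [ 661. -237.  150.] rect [[577.0, -159.0], [579.0, -321.0], [749.0, -319.0], [746.0, -157.0]]
top wood door 2160 mean [646. 247. 150.] rect [[571.0, 167.0], [721.0, 167.0], [722.0, 327.0], [571.0, 328.0]]
top wood door 130 mean [ 675. -502.  145.] rect [[649.0, -492.0], [666.0, -529.0], [703.0, -512.0], [686.0, -475.0]]
top wood pull 27 mean [ 586. -298.  192.] rect [[579.0, -303.0], [594.0, -305.0], [595.0, -293.0], [580.0, -291.0]]
top yellow door 2295 mean [339.  99. 150.] rect [[264.0, 176.0], [268.0, 18.0], [416.0, 22.0], [412.0, 180.0]]
```

play_rows(rows="0 0 0 15 -10 0 0;0 0 0 34 -22 0 0;0 0 0 34 -22 0 0;0 0 0 34 -22 0 0;0 0 0 34 -22 0 0;0 0 0 34 -22 0 0;0 0 0 34 -22 0 0;0 0 0 34 -22 0 0;0 0 0 34 -22 0 0;0 0 0 34 -22 0 0;0 0 0 34 -22 0 0;0 0 0 34 -22 0 0;0 0 0 12 -10 0 0")

```text
t: 1.4
position: [500.2, -96.6, 404.3]
ee_rot: [0.973, 0.232, 0.0, -0.001]
contact_force: [0.0, 0.0, -1.2]
opening: 0.998
grip_force: 0.0
```

play_rows(rows="0 0 0 5 -15 0 0;0 0 0 10 -36 0 0;0 0 0 10 -36 0 0;0 0 0 10 -36 0 0;0 0 0 10 -36 0 0;0 0 0 10 -36 0 0;0 0 0 10 -36 0 0;0 0 0 10 -36 0 0;0 0 0 10 -36 0 0;0 0 0 10 -36 0 0;0 0 0 8 -20 0 0;0 0 0 0 0 0 0;0 0 0 0 0 0 0")

```text
t: 2.7
position: [429.9, 266.9, 404.5]
ee_rot: [0.973, 0.23, -0.0, 0.0]
contact_force: [-0.2, -0.8, 0.8]
opening: 1.004
grip_force: 0.0
```

```bash
cat >> h.py <<'E'
def tcp():
    s=ctrl.state(); M=R.from_quat(s['ee_rot']).as_matrix()
    print('t',s['t'],'tcp',s['position'].round(1),'tool y az',np.degrees(np.arctan2(M[1,1],M[0,1])).round(1),'tool z',M[:,2].round(3),'F',s['contact_force'].round(1),'open',round(s['opening'],2))
    return s,M
def pull(n,lo,hi,zr=(172,215)):
    p,d,K=snap(n); W=world(d,K); h=cv2.cvtColor(p,cv2.COLOR_BGR2HSV)
    m=(cv2.inRange(h,lo,hi)>0)&(W[...,2]>zr[0])&(W[...,2]<zr[1])&(d>0)
    N,L,S,_=cv2.connectedComponentsWithStats(m.astype('u1'))
    for i in range(1,N):
        if S[i,4]>15:
            q=W[L==i]; print(n,S[i,4],'centre',((q.min(0)+q.max(0))/2).round(1),'mean',q.mean(0).round(1),'size',np.ptp(q,0).round(1))
    return p
E
python3 - <<'E'
from h import *
s,M=tcp()
p=pull('wrist',(45,100,30),(85,255,255)); cv2.imwrite('pics/w1.png',p)
pull('scene',(45,100,30),(85,255,255))
E
```

```text
t 2.7 tcp [429.9 266.9 404.5] tool y az -63.3 tool z [-0.    -0.001 -1.   ] F [-0.2 -0.8  0.8] open 1.0
wrist 494 centre [430.6 270.  184.4] mean [432.3 270.7 190.6] size [14.4 14.1 23.9]
scene 37 centre [260.8  37.2 186.6] mean [262.4  38.1 189.1] size [12.6 11.7 25.6]
scene 17 centre [435.1 271.3 187. ] mean [435.2 271.6 190.6] size [ 5.2  9.7 25.2]
```

View pics/w1.png

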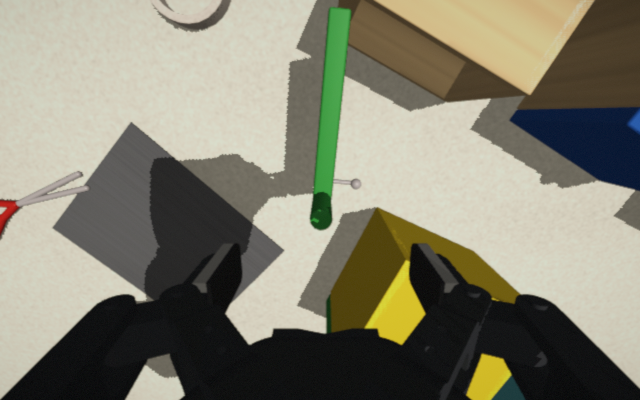

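The wrist view shows the green pull at (320,210), between the fingers in closing line. Positions agree, so I descend and grip.

play_rows(rows="0 0 2 2.6 -2.6 0 0;0 0 0 0 0 15 0;0 0 0 0 0 25 0;0 0 0 0 0 22 0;0 0 0 0 0 10 0;0 0 0 0 0 0 0.7;0 0 0 0 0 0 1;0 0 0 0 0 0 1;0 0 0 0 0 0 1;0 0 0 0 0 0 1;0 0 0 0 0 0 1", grip_force=25)

```text
t: 3.9
position: [431.1, 270.6, 333.2]
ee_rot: [0.977, 0.213, 0.0, -0.0]
contact_force: [-1.1, -0.4, 7.2]
opening: 0.175
grip_force: 25.5
```

Run:
```python
from h import *
tcp()
```

```text
t 3.9 tcp [431.1 270.6 333.2] tool y az -65.4 tool z [ 0.001  0.001 -1.   ] F [-1.1 -0.4  7.2] open 0.18
```

play_rows(rows="0 0 -2.1 0.1 5.2 0 1;0 0 -4.2 0.4 10.4 0 1;0 0 -4.2 0.4 10.4 0 1;0 0 -4.2 0.4 10.4 0 1;0 0 -4.2 0.4 10.4 0 1;0 0 -4.2 0.4 10.4 0 1;0 0 -4.2 0.4 10.4 0 1;0 0 -4.2 0.4 10.4 0 1;0 0 0 0 0 0 1;0 0 0 0 0 0 1")

```text
t: 4.9
position: [481.2, 212.0, 333.2]
ee_rot: [0.883, 0.47, 0.001, -0.0]
contact_force: [-0.2, 0.7, 8.4]
opening: 0.18
grip_force: 25.7
```

Run:
```python
from h import *
s,M=tcp(); 
for H in([557,327.5],[556,327]):
    v=s['position'][:2]-H; print(np.hypot(*v),np.degrees(np.arctan2(v[1],v[0])))
```

```text
t 4.9 tcp [481.2 212.  333.2] tool y az -34.0 tool z [ 0.001  0.001 -1.   ] F [-0.2  0.7  8.4] open 0.18
138.19739424327028 -123.2722010411719
137.23189000007602 -123.03765749021083
```

play_rows(rows="0 0 -4.2 0.4 10.4 0 1;0 0 -4.2 0.4 10.4 0 1;0 0 -4.2 0.4 10.4 0 1;0 0 -4.2 0.4 10.4 0 1;0 0 -4.2 0.4 10.4 0 1;0 0 -4.2 0.4 10.4 0 1;0 0 -2.1 0.2 5.2 0 1;0 0 -2.1 0.2 5.2 0 1;0 0 0 0 0 0 1;0 0 0 0 0 0 1")

```text
t: 5.9
position: [548.7, 189.2, 333.2]
ee_rot: [0.734, 0.679, -0.0, -0.001]
contact_force: [-4.9, 1.5, 9.6]
opening: 0.181
grip_force: 26.0
```

Run:
```python
from h import *
s,M=tcp(); 
for H in([557,327.5],[556,327]):
    v=s['position'][:2]-H; print(np.hypot(*v),np.degrees(np.arctan2(v[1],v[0])))
```

```text
t 5.9 tcp [548.7 189.2 333.2] tool y az -4.5 tool z [-0.001  0.001 -1.   ] F [-4.9  1.5  9.6] open 0.18
138.52316633333453 -93.43481475766163
137.96754919361868 -93.03271346190917
```

play_rows(rows="0 0 -1.5 0 3.5 0 1;0 0 -1.5 0 3.5 0 1;0 0 -1 0 3.5 0 1;0 0 -1 0 2.5 0 1;0 0 0 0 0 0 1;0 0 0 0 0 0 1")

```text
t: 6.5
position: [562.4, 188.8, 333.2]
ee_rot: [0.704, 0.71, 0.001, 0.0]
contact_force: [4.5, 5.4, 3.1]
opening: 0.179
grip_force: 25.4
```

Run:
```python
from h import *
s,M=tcp(); 
for H in([557,327.5],[556,327]):
    v=s['position'][:2]-H; print(np.hypot(*v),np.degrees(np.arctan2(v[1],v[0])))
```

```text
t 6.5 tcp [562.4 188.8 333.2] tool y az 0.5 tool z [ 0.002  0.002 -1.   ] F [4.5 5.4 3.1] open 0.18
138.8031792078413 -87.78833532170553
138.34589242643239 -87.3665000022061
```

The force changed sign, so the catch is pulling the door in. I release, lift and check.

play_rows(rows="0 0 0 0 1 0 1;0 0 0 0 0 0 0.6;0 0 0 0 0 0 0;0 0 0 0 0 0 0;0 0 0 0 0 0 0;0 0 0 0 0 -25 0;0 0 0 0 0 -35 0;0 0 0 0 0 -20 0;0 0 0 0 0 0 0")

```text
t: 7.4
position: [563.4, 188.0, 415.2]
ee_rot: [0.704, 0.71, 0.002, 0.001]
contact_force: [-0.1, -0.2, -0.7]
opening: 1.001
grip_force: 0.0
```

Run:
```python
from h import *
s,M=tcp()
p=pull('wrist',(45,100,30),(85,255,255)); cv2.imwrite('pics/w2.png',p)
```

```text
t 7.4 tcp [563.4 188.  415.2] tool y az 0.5 tool z [ 0.003  0.001 -1.   ] F [-0.1 -0.2 -0.7] open 1.0
wrist 473 centre [563.5 187.8 184.1] mean [563.7 190.  190.8] size [13.6 16.  23.9]
wrist 63 centre [266.5  35.  174.7] mean [266.6  35.2 174.1] size [ 4.7 12.5  5.3]
```

View pics/w2.png

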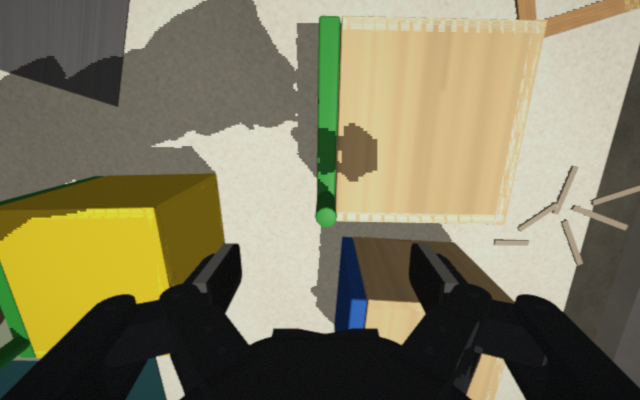

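The green door sits flush, with its pull at (326,216). Next is the orange pull.

play_rows(rows="0 0 0 -16 1 0 0;0 0 0 -38 1.5 0 0;0 0 0 -38 1.5 0 0;0 0 0 -38 1.5 0 0;0 0 0 -38 1.5 0 0;0 0 0 -38 1.5 0 0;0 0 0 -38 1.5 0 0;0 0 0 -38 1.5 0 0;0 0 0 -38 1.5 0 0;0 0 0 -38 1.5 0 0;0 0 0 -38 1.5 0 0;0 0 0 -38 1.5 0 0;0 0 0 -38 1.5 0 0;0 0 0 -14 1 0 0;0 0 0 0 0 0 0;0 0 0 0 0 0 0")

```text
t: 9.05
position: [587.4, -297.8, 411.8]
ee_rot: [0.704, 0.71, -0.0, -0.001]
contact_force: [0.9, 0.5, -0.6]
opening: 0.999
grip_force: 0.0
```

Run:
```python
from h import *
s,M=tcp()
p=pull('wrist',(2,100,30),(18,255,255)); cv2.imwrite('pics/w3.png',p)
```

```text
t 9.05 tcp [ 587.4 -297.8  411.8] tool y az 0.5 tool z [-0.001  0.001 -1.   ] F [ 0.9  0.5 -0.6] open 1.0
wrist 434 centre [ 588.8 -300.2  184.2] mean [ 588.1 -298.1  189.7] size [15.6 15.  23.9]
```

View pics/w3.png

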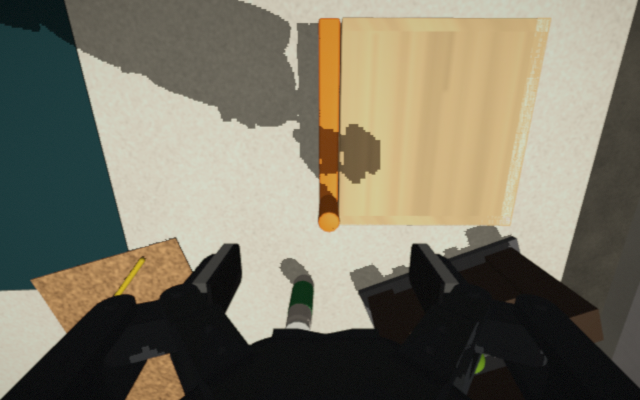

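The orange pull is at (329,222), measured (588.5, -299.5). I descend, grip and pull through the catch.

play_rows(rows="0 0 0 -1.5 1 0 0;0 0 0 0 0 20 0;0 0 0 0 0 30 0;0 0 0 0 0 20 0;0 0 0 0 0 9 0;0 0 0 0 0 0 0.7;0 0 0 0 0 0 1;0 0 0 0 0 0 1;0 0 0 0 0 0 1;0 0 0 0 0 0 1;0 0 0 0 0 0 1", grip_force=35)

```text
t: 10.2
position: [589.2, -299.3, 334.3]
ee_rot: [0.704, 0.71, 0.001, 0.001]
contact_force: [5.3, -1.3, 3.9]
opening: 0.177
grip_force: 34.3
```

play_rows(rows="0 0 1.2 0 -3 0 1;0 0 1.7 0.1 -4 0 1;0 0 1.7 0.1 -4 0 1;0 0 1.7 0.1 -4 0 1;0 0 2.1 0.1 -5.1 0 1;0 0 4.2 0.4 -10.3 0 1;0 0 4.2 0.4 -10.3 0 1;0 0 4.2 0.4 -10.3 0 1;0 0 4.2 0.4 -10.3 0 1;0 0 0 0 0 0 1;0 0 0 0 0 0 1")

```text
t: 11.3
position: [528.2, -288.4, 334.4]
ee_rot: [0.843, 0.539, -0.001, 0.002]
contact_force: [-4.8, -14.4, 8.6]
opening: 0.177
grip_force: 35.0
```

Run:
```python
from h import *
s,M=tcp(); 
for H in([580.5,-159.5],):
    v=s['position'][:2]-H; print(np.hypot(*v),np.degrees(np.arctan2(v[1],v[0])))
```

```text
t 11.3 tcp [ 528.2 -288.4  334.4] tool y az -24.8 tool z [-0.001 -0.004 -1.   ] F [ -4.8 -14.4   8.6] open 0.18
139.13513699859038 -112.07436189825228
```

play_rows(rows="0 0 2.1 -1 -5.1 0 1;0 0 4.2 0.4 -10.3 0 1;0 0 4.2 0.4 -10.3 0 1;0 0 4.2 0.4 -10.3 0 1;0 0 4.2 0.3 -10.3 0 1;0 0 4.2 0.3 -10.3 0 1;0 0 4.2 0.3 -10.3 0 1;0 0 0 0 0 0 1;0 0 0 0 0 0 1")

```text
t: 12.2
position: [474.4, -248.7, 334.3]
ee_rot: [0.946, 0.324, -0.003, 0.001]
contact_force: [-19.7, -18.0, 16.7]
opening: 0.177
grip_force: 35.8
```

Run:
```python
from h import *
s,M=tcp(); 
for H in([580.5,-159.5],):
    v=s['position'][:2]-H; print(np.hypot(*v),np.degrees(np.arctan2(v[1],v[0])))
```

```text
t 12.2 tcp [ 474.4 -248.7  334.3] tool y az -52.2 tool z [-0.004 -0.004 -1.   ] F [-19.7 -18.   16.7] open 0.18
138.59168843930658 -139.9451303158845
```

play_rows(rows="0 0 0 -3 0 0 1;0 0 4.2 0 -10.3 0 1;0 0 4.2 0 -10.3 0 1;0 0 4.2 0 -10.3 0 1;0 0 4.2 0 -10.3 0 1;0 0 4.2 0 -10.3 0 1;0 0 4.2 0 -10.3 0 1;0 0 4.2 0 -10.3 0 1;0 0 2.1 0 -5.1 0 1;0 0 0 0 0 0 1;0 0 0 0 0 0 1")

```text
t: 13.3
position: [442.4, -178.9, 334.3]
ee_rot: [0.998, 0.056, -0.0, 0.0]
contact_force: [-5.8, -2.3, 13.8]
opening: 0.177
grip_force: 35.5
```

Run:
```python
from h import *
s,M=tcp(); 
for H in([580.5,-159.5],):
    v=s['position'][:2]-H; print(np.hypot(*v),np.degrees(np.arctan2(v[1],v[0])))
```

```text
t 13.3 tcp [ 442.4 -178.9  334.3] tool y az -83.5 tool z [-0.001 -0.    -1.   ] F [-5.8 -2.3 13.8] open 0.18
139.50091306642275 -171.99384240209852
```

play_rows(rows="0 0 2 0 -5 0 1;0 0 1.5 0 -4.5 0 1;0 0 0 0 0 0 1;0 0 0 0 0 0 0.6;0 0 0 0 0 0 0;0 0 0 0 0 0 0;0 0 0 0 0 0 0;0 0 0 0 0 0 0;0 0 0 0 0 -20 0;0 0 0 0 0 -35 0;0 0 0 0 0 -35 0;0 0 0 0 0 0 0;0 0 0 0 0 0 0")

```text
t: 14.6
position: [441.9, -169.1, 424.0]
ee_rot: [1.0, 0.027, 0.0, 0.0]
contact_force: [0.1, 0.7, -1.1]
opening: 0.998
grip_force: 0.0
```

Run:
```python
from h import *
s,M=tcp()
p=pull('wrist',(2,100,30),(18,255,255))
p,d,K=snap('scene'); cv2.imwrite('pics/s2.png',p)
```

```text
t 14.6 tcp [ 441.9 -169.1  424. ] tool y az -87.0 tool z [ 0.001 -0.    -1.   ] F [ 0.1  0.7 -1.1] open 1.0
wrist 442 centre [ 440.6 -169.7  184.5] mean [ 442.2 -169.9  190.7] size [14.8 14.5 24.9]
```

View pics/s2.png

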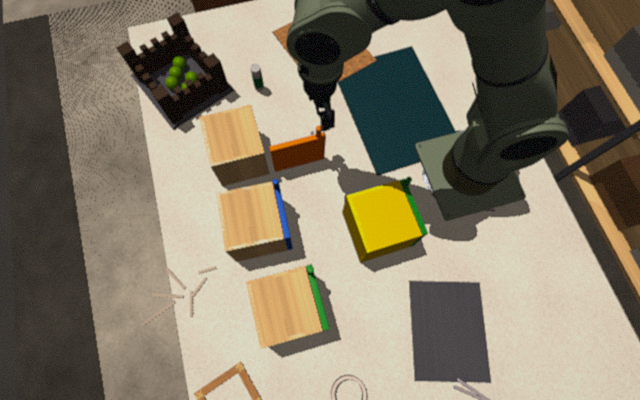

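The picture shows the green door shut (318,300), blue shut (285,215) and the orange door open about 89° (300,150). The glue stick (257,76) and tape roll (350,388) have not moved, and the gripper is clear.

```bash
python3 -c "
from plant import ctrl
print(ctrl.sign_off())"
```

```text
the job is handed in; nothing more can be done
None
```

The job is handed in: the green door is snapped shut and the orange door stands open at about 89°, both released; the blue door is still shut and the glue stick and tape roll are where they were.

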